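# Set the glue-line gap on the bond press

## Robot

A 6-joint arm with a two-finger parallel gripper is mounted at the origin on a cart in front of the work surface, level with it; the furniture and walls round the work are solid. World frame = base frame: x ahead of the robot, y to its left, z up, the work surface at z = 0. Lengths are in m, angles in rad, forces in N, time in s.
With the tool pointing down it reaches from about 0.3 to 0.875 m from the base axis. Payload 6.4 kg.
Tool frame: the origin (TCP) lies midway between the tips of the shut fingers; the grasp point (between the pads) lies 19 mm behind it; z points along the fingers, y is the direction in which the jaws open and shut (so a half turn about z gives the same grasp; the last joint's range is limited). The gripper opens to 85 mm and grips with 20 to 120 N. Pads are 22 mm wide; open, the fingers measure 114 mm over their backs; the gripper's body (76 mm by 85 mm) begins 54 mm behind the grasp point. The pads swing forward as they close: fully open they stand 13 mm farther back than shut.
Start: joints at [0.909, 0.181, 1.607, -0, 1.354, -0.206], TCP at [0.253, 0.516, 0.231] pointing down, gripper open.
Joint ranges: [-2.99, 2.99], [-0.89, 2.07], [0.3, 2.58], [-1.14, 4.28], [0, 2.63], [-3.12, 3.12]. Speed limits (rad/s): [2.57, 2.57, 3.01, 3.14, 3.14, 3.14].

## Interface

Orientations are given as a unit quaternion [w, x, y, z].
In Python, from bench import ctrl gives the robot as it stands. The module is installed in compiled form; this text tells all that it offers.
- The arm moves only by the tool arm_command, never from a script. Its argument "plan" is one flat list of numbers, 4 for each row, row after row: the shift along the tool's x, y, z in mm, then the turn about the tool's z in rad. A call has 1 to 20 rows; each row shifts and turns the commanded pose from where the row before left it, along the tool's axes as they then stand; what a row does not reach is not made up. A row lasts 1/10 s, in which the tool goes at most 50 mm and 8.59 degrees, less where a joint would pass 70% of its speed; a pose out of reach is approached as far as the arm can. A call is refused whole if a number of a shift passes 50 or a number of a turn 0.15, either way. A call with a gripper value outside its range is refused whole. "grip" is the opening, from 0 (shut) to 1 (fully open), set as the call begins (left out, the last holds). The fingers move at their own pace and stop on an object; the grip force is fixed at half the most. Time passes only in rows, so rows that do not move let the fingers close. It gives the time, the measured TCP pose, the force and the opening at its end, in the units of the state.
- ctrl.get_obs(): the state, without advancing time (a new reading comes with each control period).
- ctrl.camera(name): name is "scene" or "top"; returns a dict with "color" (400x640x3 uint8, red, green, blue), "camera_matrix" (3x3 intrinsics, pixels), "eye" and "attitude" of the camera in the world. Camera axes: x right, y up, looking along -z (the intrinsics and any distortion apply to the point x, -y, -z); pixel columns grow to the right and rows downward; lengths in m; the calibration is good to about 2 mm. A picture is of the moment at which its call begins. There is no depth.
- ctrl.hand_in(): hands the job in, once; it reports no verdict.
The state is a dict: "time_s": time; "q": joint angles; "dq": joint speeds; "joint_efforts": joint torques, N m; "eef_pos": TCP position; "eef_rot": TCP orientation; "wrist_force": force on the tool from outside, world axes, zero at the start; "torque": the same for the moment, N m; "opening": opening from 0.0 (shut) to 1.0 (fully open).
Only numpy, scipy, OpenCV 4.12 (cv2) and the standard library are available. Lean on these libraries where they do the work, as an engineer would, in place of code of your own. Each camera call takes 0.05 s, during which the arm holds its last target. There are 200 camera calls.

## Task

Set the glue-line gap on the bond press: first draw the red-handled prop pin from under the crosshead, straight out of its bore, and lay it, in as far as its collar, in the open notch at the side of the pin rail. Then screw the knurled cap down clockwise until it bottoms out, back it off a quarter turn, and finish still gripping the cap at that setting so that it cannot creep. Leave everything else on the bench where it is.

Things in the scene. Friction and masses are not known exactly. Their poses are not given: they have to be found in the camera images.
- bond_press: small grey bench press, fixed; origin under the middle of its base (150 x 204 x 16 mm), z up, front towards its -x. Columns at y = +-84 mm carry a bridge (48 mm in x, 200 mm in y, top z = 90 mm) with the round cap at x = y = 0. An aluminium pin rail stands on the base at x = -74 to -46, y = -20 to +102 mm, top z = 60 mm: bore at y = 0, notch at y = +64 mm. Nothing stands in front of it
- prop_pin: loose pin, 40 g, 100 mm: origin on its axis at the collar's inner face; centre of mass 15 mm along +x. 8 mm steel shank runs 52 mm along its +x; collar x = 0 to -4 mm; red handle, 16 mm thick, x = -4 to -48 mm. It starts level in the bore, collar on the rail, x axis along the press's x, its tip under the press's crosshead, which comes down on it when the cap is below 2.0 rad: draw it first
- prop_pin_handle (a point): middle of the pin's red handle, on its axis, 28 mm from the collar's inner face; 46 mm above the bench at the start, free on both sides
- pin_bore (a point): front end of the bore in the rail: the pin's origin while it is fully in (z = 46 mm). The bore is 9 mm wide, along the press's x axis; draw the pin 54 mm towards the press's -x to clear the rail
- pin_notch (a point): where the pin's origin belongs when parked: at the rail's front face, 64 mm to the press's +y of the bore, z = 44 mm. The notch is a slot through the rail along the press's x, open at the top, 10 mm wide, floor at z = 40 mm, sides flared at 45 degrees above z = 50 mm. The parked pin lies level in it, collar in front of the rail, handle to the front as in the bore
- gap_cap (a joint): turn of the knurled cap on its right-hand thread, rad: 0 = bottomed out (hard stop), growing as it is unscrewed (counter-clockwise from above); starts at 2.5 to 3.9; a quarter turn back is 1.57. Takes about 0.1 N m, stays where it is left, rises 12 mm a turn. At 0 the red line on its top points to the press's -x
- gap_cap_grip (a point): on the cap's axis at the height to grip, 13 mm below its top. The cap is round and upright, dark steel, 49 mm diameter, 40 mm high; bottomed out, its lower rim is on the bridge (z = 90 mm) and this point at z = 117 mm. Grip it from above at any yaw, fingertips above z = 95 mm
- calliper: bystander: steel sliding calliper lying flat, 69 x 208 x 13 mm
- jar: bystander: plastic jar with a blue lid, 59 mm diameter, 72 mm high
- timer: bystander: bench timer, 70 x 59 x 33 mm
- glass_beaker: bystander: glass beaker, 60 mm diameter, 82 mm high
- weight: bystander: brass weight, 34 mm diameter, 23 mm high
- melt_slug_3: bystander: amber cylinder (melt slug) standing upright, 42 mm diameter, 98 mm high

How it is judged:
By the outcome, as a careful person would: the job done as asked, in the order asked, and still so for the second after the job is handed in, while the arm keeps its last pose, push and grip.
It also fails if it takes over 67 s, if anything falls off the work surface, if the arm or the gripper's body presses on something with over 40 N, if the wrist force passes 120 N, or if a joint passes its speed limit or range.

## Working session

There is one attempt and no reset: what is moved stays moved. The work goes in short steps, Python scripts to look and compute and a tool call to move; the robot and the scene stay as the last step left them, time stands still between calls to the robot, and variables do not carry over. Pictures are saved under pics/ and viewed, about 8 in all and at most 12, crops included, and the job is handed in when it is done.

Besides the shell and the picture viewer there is one more tool, called after "Emit:" as name(argument=value, ...) on one line, values as JSON. arm_command: Moves the arm, as the interface text tells. Its arguments: {"type":"object","properties":{"plan":{"type":"array","items":{"type":"number"}},"grip":{"type":"number"}},"required":["plan"]}

```bash
mkdir -p pics; cat > h.py <<'E'
import numpy as np, cv2
from bench import ctrl
from scipy.spatial.transform import Rotation as R
def snap(n,f):
    c=ctrl.camera(n); cv2.imwrite('pics/'+f,c['color'][:,:,::-1]); return c
def rot(a):
    a=np.array(a,float)
    return a if a.shape==(3,3) else R.from_quat(a[[1,2,3,0]]).as_matrix()
def proj(c,P):
    p=(np.atleast_2d(P)-c['eye'])@rot(c['attitude']); K=np.array(c['camera_matrix'])
    return np.c_[K[0,2]+K[0,0]*p[:,0]/-p[:,2], K[1,2]+K[1,1]*-p[:,1]/-p[:,2]]
def ray(c,u,v,z):
    K=np.array(c['camera_matrix']); d=np.array([(u-K[0,2])/K[0,0],-(v-K[1,2])/K[1,1],-1]); d=rot(c['attitude'])@d
    e=np.array(c['eye']); return e+d*(z-e[2])/d[2]
E
python3 - <<'E'
from h import *
for n in('top','scene'):
    c=snap(n,n+'1.png'); print({k:v for k,v in c.items() if k!='color'})
o=ctrl.get_obs();print(o)
E
```

```text
{'camera_matrix': array([[411.70536406,   0.        , 315.46140229],
       [  0.        , 411.70536406, 200.57110479],
       [  0.        ,   0.        ,   1.        ]]), 'eye': array([0.50612177, 0.03050781, 1.18622502]), 'attitude': array([ 0.71507704,  0.01086094, -0.01853712, -0.69871543])}
{'camera_matrix': array([[383.2056859 ,   0.        , 315.66866466],
       [  0.        , 383.2056859 , 195.84666009],
       [  0.        ,   0.        ,   1.        ]]), 'eye': array([ 0.09667218, -0.51781523,  0.82223391]), 'attitude': array([ 0.87191735,  0.35669621, -0.13431619, -0.30738755])}
{'time_s': 0.1, 'q': array([ 9.08655989e-01,  1.81464700e-01,  1.60788642e+00, -1.06267174e-05,
        1.35382954e+00, -2.06328105e-01]), 'dq': array([ 3.29784966e-04, -5.21975824e-04, -2.44263306e-03, -7.52648114e-05,
        1.20935346e-03, -3.39981371e-04]), 'joint_efforts': array([ 8.06265089e-04, -4.45877945e+01, -3.52240884e+01, -3.08252402e-04,
        4.08263033e-03, -2.10525894e-05]), 'eef_pos': array([0.25280109, 0.51589483, 0.23048584]), 'eef_rot': array([-3.29342182e-04,  2.25937091e-01,  9.74141571e-01, -7.22493941e-04]), 'wrist_force': array([-0.45173288,  0.31602186,  0.56195613]), 'torque': array([0.04854004, 0.03839748, 0.00972998]), 'opening': 1.000606114731636}
```

View pics/top1.png

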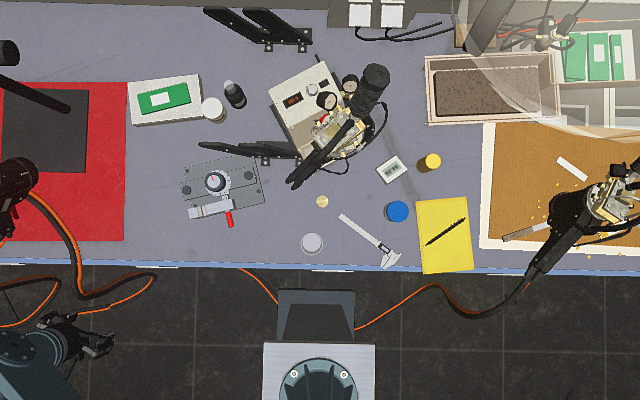

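View pics/scene1.png

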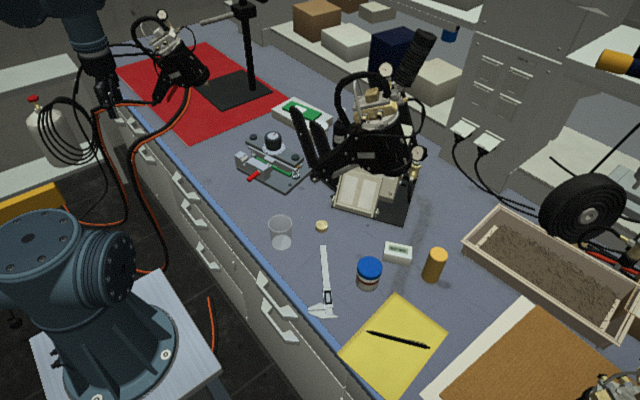

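```bash
python3 - <<'E'
from h import *
c=ctrl.camera('top'); s=ctrl.camera('scene')
print(proj(c,[[0.2528,.5159,.2305],[0,0,0]]),proj(s,[[0.2528,.5159,.2305]]))
a=cv2.resize(c['color'][145:245,165:280],None,fx=6,fy=6,interpolation=cv2.INTER_CUBIC)[:,:,::-1]
b=cv2.resize(s['color'][120:200,225:315],None,fx=6,fy=6,interpolation=cv2.INTER_CUBIC)[:,:,::-1]
cv2.imwrite('pics/a.png',a);cv2.imwrite('pics/b.png',b)
E
```

```text
[[ 95.47500423 323.87476768]
 [317.39215588 396.96225568]] [[117.89443042 112.81745988]]
```

View pics/a.png

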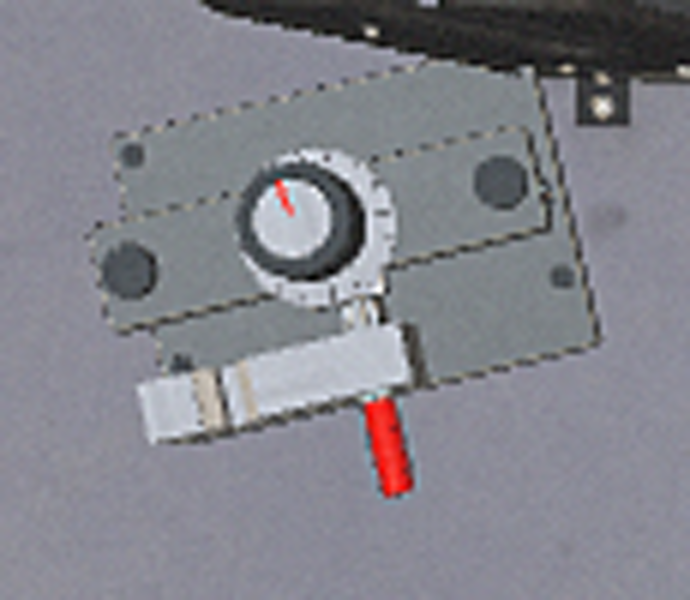

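View pics/b.png

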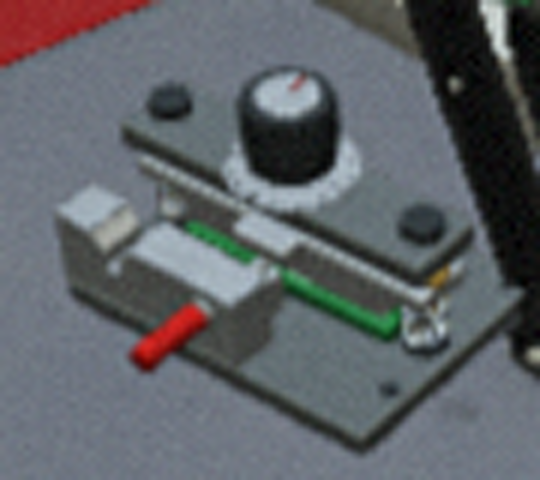

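```bash
cat > fit.py <<'E'
from h import *
from scipy.optimize import least_squares
T=[(24,100,90,90,235),(-24,100,90,108,332),(24,-100,90,530,125),(-24,-100,90,550,228),(-75,-102,16,600,345),(75,102,16,115,137),(-74,102,60,150,443),(-74,-20,60,410,378),(-46,102,60,137,387),(-46,-20,60,403,322),(-122,0,46,397,490)]
S=[(-75,-102,16,363,447),(-75,102,16,70,290),(-122,0,46,145,358),(-74,102,60,60,213),(-74,-20,60,232,305),(-46,-20,60,283,268)]
c=ctrl.camera('top');s=ctrl.camera('scene')
def w(p,L): 
    co,si=np.cos(p[2]),np.sin(p[2]); L=np.atleast_2d(L)/1000
    return np.c_[p[0]+co*L[:,0]-si*L[:,1],p[1]+si*L[:,0]+co*L[:,1],L[:,2]]
T=np.array(T,float);S=np.array(S,float)
pt=lambda A,ox,oy:(A+.5)/6-.5+np.array([ox,oy])
ct,cs=np.array([[297.,212]]),np.array([[292.,92]])
def f(p):
    h=[[0,0,p[3]]]
    r=[proj(c,w(p,T[:,:3]))-pt(T[:,3:],165,145),proj(s,w(p,S[:,:3]))-pt(S[:,3:],225,120),proj(c,w(p,h))-pt(ct,165,145),proj(s,w(p,h))-pt(cs,225,120)]
    return np.vstack(r)
q=least_squares(lambda p:f(p).ravel(),[.55,.3,.2,136],loss='soft_l1',x_scale=[.1,.1,.1,10])
p=q.x;print(p);print(np.round(f(p),1).tolist())
for n,l in dict(handle=(-102,0,46),bore=(-74,0,46),notch=(-74,64,44),cap=(0,0,117)).items(): print(n,w(p,l).round(4))
# red line
x=pt(np.array([[275.,180],[292.,215]]),165,145)
a,b=[ray(c,*y,p[3]/1000) for y in x]; d=a-b; th=np.arctan2(d[1],d[0])-p[2]-np.pi; print('line angle rel',th%(2*np.pi), 'from height',(p[3]-130)/12*2*np.pi)
# bracket near edge at several heights
for z in (0,.1,.2,.3): print(z,[ray(c,*pt(np.array([y]),165,145)[0],z).round(3) for y in [(205.,5),(430.,60),(600,75)]])
E
python3 fit.py
```

```text
[  0.59465553   0.27947314   0.2564491  138.54969698]
[[-0.3, -1.6], [0.7, -0.3], [-0.2, -0.5], [0.5, -0.2], [0.3, -0.2], [-0.7, -0.3], [0.4, -0.3], [0.8, 0.2], [0.3, -0.9], [-0.3, -0.4], [0.8, 0.3], [-0.2, -1.2], [-0.7, -2.0], [-1.0, 0.8], [-0.7, -0.1], [0.0, 0.2], [-2.3, 1.5], [-0.3, 0.7], [-0.6, 0.1]]
handle [[0.496  0.2536 0.046 ]]
bore [[0.5231 0.2607 0.046 ]]
notch [[0.5068 0.3226 0.044 ]]
cap [[0.5947 0.2795 0.117 ]]
line angle rel 3.366478954399022 from height 4.476610868910655
0 [array([0.707, 0.359, 0.   ]), array([0.683, 0.25 , 0.   ]), array([0.678, 0.168, 0.   ])]
0.1 [array([0.69 , 0.331, 0.1  ]), array([0.668, 0.232, 0.1  ]), array([0.664, 0.157, 0.1  ])]
0.2 [array([0.673, 0.304, 0.2  ]), array([0.653, 0.213, 0.2  ]), array([0.649, 0.145, 0.2  ])]
0.3 [array([0.656, 0.276, 0.3  ]), array([0.638, 0.195, 0.3  ]), array([0.635, 0.133, 0.3  ])]
```

```bash
python3 - <<'E'
from h import *
c=ctrl.camera('top');s=ctrl.camera('scene')
def L(uv,us):
    best=min((np.linalg.norm(proj(s,ray(c,*uv,z))[0]-us),z) for z in np.arange(0,.8,.005)); return best, ray(c,*uv,best[1]).round(3)
print(L((202,144),(296,107)),L((302,156),(330,178)))
a=cv2.resize(s['color'][90:200,225:345],None,fx=5,fy=5,interpolation=cv2.INTER_CUBIC)[:,:,::-1]
b=cv2.resize(c['color'][100:245,165:345],None,fx=4,fy=4,interpolation=cv2.INTER_CUBIC)[:,:,::-1]
b=cv2.copyMakeBorder(b[:550],0,0,0,0,cv2.BORDER_CONSTANT); a=a[:550]
cv2.imwrite('pics/c.png',cv2.resize(np.hstack([cv2.resize(a,(400,367)),cv2.resize(b,(400,306))[:306].copy() if 0 else cv2.copyMakeBorder(cv2.resize(b,(400,306)),0,61,0,0,cv2.BORDER_CONSTANT)]),None,fx=1,fy=1))
E
```

```text
((np.float64(5.083757188364983), np.float64(0.195)), array([0.678, 0.297, 0.195])) ((np.float64(10.3477917119112), np.float64(0.085)), array([0.671, 0.058, 0.085]))
```

View pics/c.png

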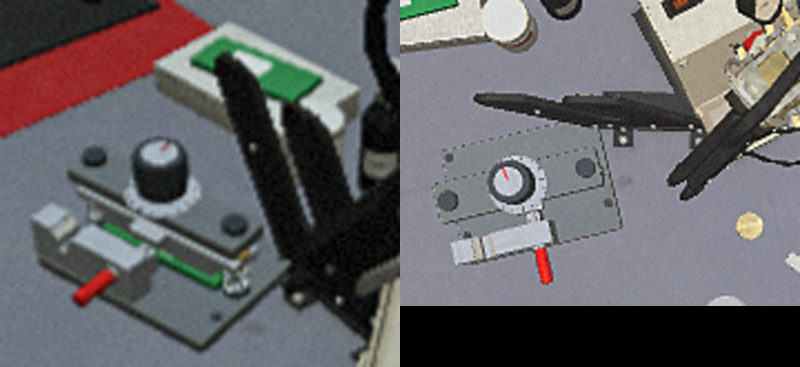

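Emit:
arm_command(plan=[0,0,0,-0.1424,0,0,0,-0.1424,0,0,0,-0.1424,0,0,0,-0.1424,0,0,0,-0.1424,-16.9,-31.5,10,0,-16.9,-31.5,10,0,-16.9,-31.5,10,0,-16.9,-31.5,10,0,-16.9,-31.5,10,0,-16.9,-31.5,10,0,-16.9,-31.5,10,0,-16.9,-31.5,10,0,-16.9,-31.5,10,0,-16.9,-31.5,10,0,0,0,0,0,0,0,0,0], grip=1)

```text
time_s: 2.1
eef_pos: [0.4965, 0.2538, 0.131]
eef_rot: [-0.001, -0.127, 0.992, 0.0]
wrist_force: [-0.3, -0.1, 0.0]
opening: 1.0
```

Emit:
arm_command(plan=[0,0,20,0,0,0,30,0,0,0,30,0,0,0,20,0,0,0,4,0,0,0,0,0])

```text
time_s: 2.7
eef_pos: [0.4956, 0.2552, 0.0273]
eef_rot: [-0.0, -0.128, 0.992, 0.0]
wrist_force: [0.3, 0.6, -0.6]
opening: 0.999
```

Emit:
arm_command(plan=[0,0,0,0,0,0,0,0,0,0,0,0,0,0,0,0,0,0,0,0,0,0,0,0,0,0,0,0,0,0,0,0], grip=0)

```text
time_s: 3.5
eef_pos: [0.4964, 0.2551, 0.0277]
eef_rot: [0.0, -0.128, 0.992, 0.0]
wrist_force: [-3.4, 5.5, 4.2]
opening: 0.154
```

```bash
python3 - <<'E'
from h import *
s=ctrl.camera('scene');c=ctrl.camera('top');o=ctrl.get_obs();print(o['wrist_force'],o['torque'],o['opening'],o['eef_pos'])
a=cv2.resize(s['color'][110:210,215:315],(400,400),interpolation=cv2.INTER_CUBIC)[:,:,::-1]
b=cv2.resize(c['color'][145:245,165:265],(400,400),interpolation=cv2.INTER_CUBIC)[:,:,::-1]
cv2.imwrite('pics/d.png',np.hstack([a,b]))
E
```

```text
[-2.06320731  5.36916954  4.6153955 ] [0.72365957 0.29049251 0.15902569] 0.1566840225971191 [0.49644986 0.25506655 0.02766881]
```

View pics/d.png

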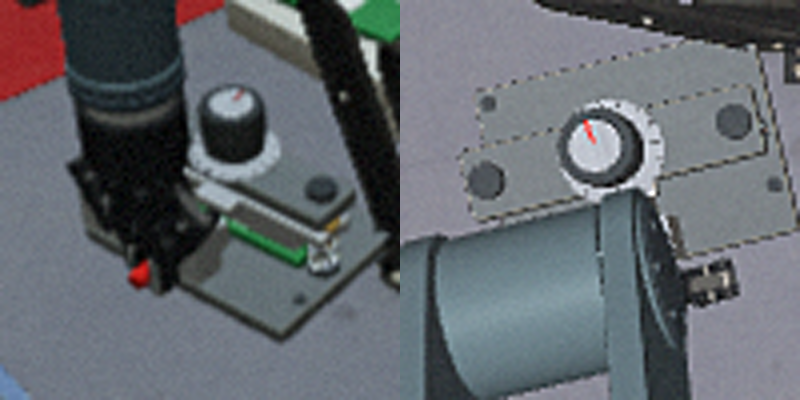

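Emit:
arm_command(plan=[0,1,-0.7,0,0,0,0,0,0,0,0,0])

```text
time_s: 3.9
eef_pos: [0.4963, 0.2553, 0.028]
eef_rot: [0.0, -0.128, 0.992, -0.0]
wrist_force: [-1.0, 2.0, 2.0]
opening: 0.153
```

Emit:
arm_command(plan=[5,0,0,0,5,0,0,0,0,0,0,0])

```text
time_s: 4.2
eef_pos: [0.4852, 0.2524, 0.0277]
eef_rot: [-0.001, -0.128, 0.992, -0.0]
wrist_force: [-1.9, -0.0, 1.6]
opening: 0.152
```

Emit:
arm_command(plan=[8,0,0,0,8,0,0,0,8,0,0,0,0,0,0,0])

```text
time_s: 4.6
eef_pos: [0.4615, 0.2463, 0.0276]
eef_rot: [-0.001, -0.128, 0.992, -0.0]
wrist_force: [-0.5, -1.1, 0.2]
opening: 0.149
```

Emit:
arm_command(plan=[8,0,0,0,8,0,0,0,8,0,0,0,6,0,0,0,0,0,0,0,0,0,0,0])

```text
time_s: 5.2
eef_pos: [0.4343, 0.2392, 0.0281]
eef_rot: [0.0, -0.128, 0.992, 0.0]
wrist_force: [-0.1, 1.0, 0.1]
opening: 0.153
```

Emit:
arm_command(plan=[0,8,-2,0,0,16,-2,0,0,16,-2,0,0,16,0,0,0,8,0,0,0,0,0,0,0,0,0,0])

```text
time_s: 5.9
eef_pos: [0.418, 0.301, 0.0339]
eef_rot: [-0.0, -0.128, 0.992, -0.0]
wrist_force: [-0.3, 0.1, -0.1]
opening: 0.153
```

```bash
python3 - <<'E'
from h import *
s=ctrl.camera('scene');c=ctrl.camera('top');o=ctrl.get_obs();print(o['wrist_force'],o['opening'],o['eef_pos'])
a=cv2.resize(s['color'][120:200,215:295],(480,480),interpolation=cv2.INTER_CUBIC)[:,:,::-1]
b=cv2.resize(c['color'][165:245,165:215],(300,480),interpolation=cv2.INTER_CUBIC)[:,:,::-1]
cv2.imwrite('pics/e.png',np.hstack([a,b]))
E
```

```text
[ 0.4113671  -0.52204096 -0.67031219] 0.15191123535994225 [0.41814611 0.30063115 0.03391664]
```

View pics/e.png

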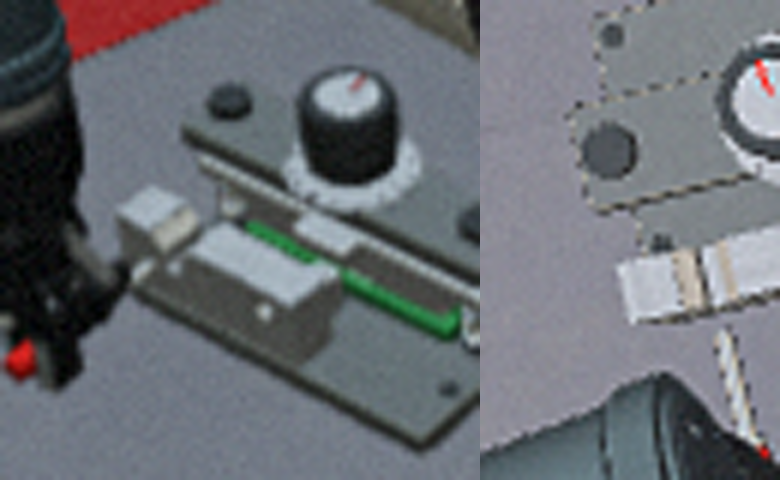

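Emit:
arm_command(plan=[-8,0,0,0,-5,0,0,0,-4,0,0,0,0,0,0,0])

```text
time_s: 6.4
eef_pos: [0.4355, 0.3054, 0.0341]
eef_rot: [0.0, -0.127, 0.992, 0.0]
wrist_force: [0.7, -0.2, 0.2]
opening: 0.157
```

Emit:
arm_command(plan=[-6,0,0,0,-6,0,0,0,-6,0,0,0,-6,0,0,0,0,0,0,0])

```text
time_s: 6.9
eef_pos: [0.4588, 0.3117, 0.0342]
eef_rot: [0.0, -0.128, 0.992, 0.0]
wrist_force: [0.0, 0.9, -0.3]
opening: 0.155
```

Emit:
arm_command(plan=[0,0,2,0,0,0,2,0,0,0,2,0,0,0,0,0])

```text
time_s: 7.3
eef_pos: [0.4571, 0.3113, 0.0275]
eef_rot: [-0.0, -0.128, 0.992, -0.0]
wrist_force: [-0.4, -0.7, -0.4]
opening: 0.154
```

Emit:
arm_command(plan=[-6,0,0,0,-6,0,0,0,-6,0,0,0,-4,0,0,0,0,0,0,0])

```text
time_s: 7.8
eef_pos: [0.4795, 0.3171, 0.0279]
eef_rot: [-0.0, -0.128, 0.992, 0.0]
wrist_force: [-0.3, 0.0, -0.3]
opening: 0.151
```

Emit:
arm_command(plan=[-1,0,0.5,0,-0.5,0,0.5,0,0,0,0,0])

```text
time_s: 8.1
eef_pos: [0.4799, 0.3173, 0.0267]
eef_rot: [-0.0, -0.128, 0.992, -0.0]
wrist_force: [-1.2, -0.8, -0.8]
opening: 0.15
```

Emit:
arm_command(plan=[-1,0,0.5,0,0,0,0.5,0,0,0,0,0,0,0,0,0])

```text
time_s: 8.5
eef_pos: [0.48, 0.3174, 0.0258]
eef_rot: [-0.001, -0.128, 0.992, -0.0]
wrist_force: [-6.3, -1.8, 4.3]
opening: 0.15
```

Emit:
arm_command(plan=[0,0,0.7,0,0,0,0,0,0,0,0,0])

```text
time_s: 8.8
eef_pos: [0.4799, 0.3174, 0.0254]
eef_rot: [-0.001, -0.128, 0.992, -0.0]
wrist_force: [-7.6, -3.2, 8.0]
opening: 0.157
```

Emit:
arm_command(plan=[0.7,0,-1,0,0,0,0,0,0,0,0,0])

```text
time_s: 9.1
eef_pos: [0.48, 0.3174, 0.0261]
eef_rot: [-0.001, -0.128, 0.992, -0.0]
wrist_force: [-4.9, -0.6, 3.0]
opening: 0.156
```

Emit:
arm_command(plan=[0,0,0,0,0,0,0,0,0,0,0,0,0,0,0,0,0,0,0,0], grip=0.8)

```text
time_s: 9.6
eef_pos: [0.481, 0.3175, 0.0264]
eef_rot: [0.0, -0.128, 0.992, 0.0]
wrist_force: [-0.2, 0.8, 0.0]
opening: 0.798
```

Emit:
arm_command(plan=[0,0,-10,0,0,0,-20,0,0,0,-40,0,0,0,-45,0,0,0,-45,0,0,0,0,0])

```text
time_s: 10.2
eef_pos: [0.485, 0.3194, 0.195]
eef_rot: [0.007, -0.128, 0.992, 0.002]
wrist_force: [0.2, 0.4, 0.8]
opening: 0.8
```

```bash
python3 - <<'E'
from h import *
s=ctrl.camera('scene');c=ctrl.camera('top');o=ctrl.get_obs();print(o['wrist_force'],o['opening'],o['eef_pos'],o['q'])
a=cv2.resize(s['color'][120:200,215:295],(480,480),interpolation=cv2.INTER_CUBIC)[:,:,::-1]
b=cv2.resize(c['color'][165:245,165:215],(300,480),interpolation=cv2.INTER_CUBIC)[:,:,::-1]
cv2.imwrite('pics/f.png',np.hstack([a,b]))
E
```

```text
[-0.11218769 -0.0655882  -1.18485925] 0.8034358840626877 [0.48167595 0.31792515 0.1886498 ] [ 3.77855039e-01  2.23436760e-01  1.64614546e+00 -1.79731366e-05
  1.26776274e+00 -1.44922754e+00]
```

View pics/f.png

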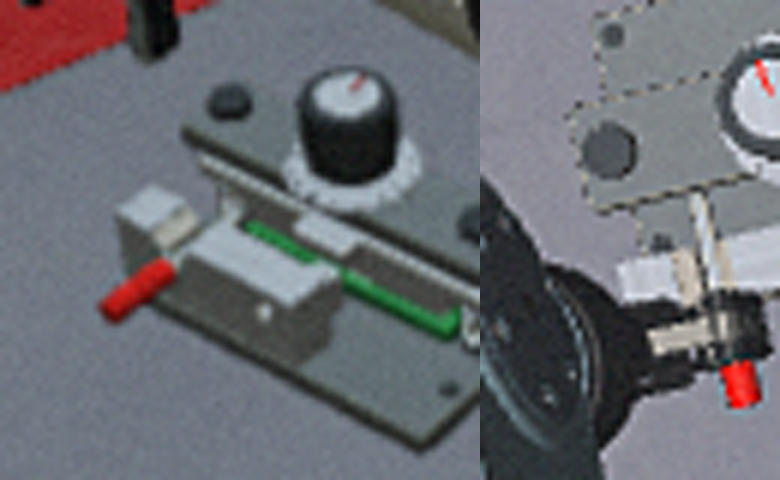

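Emit:
arm_command(plan=[-20,-13,0,0,-30,-19,0,0,-30,-19,0,0,-20.8,-13.2,0,0,0,0,0,0,0,0,0,0,0,0,0,0], grip=1)

```text
time_s: 11.0
eef_pos: [0.5929, 0.2812, 0.1851]
eef_rot: [-0.001, -0.128, 0.992, -0.0]
wrist_force: [-0.7, -0.0, 0.4]
opening: 1.0
```

Emit:
arm_command(plan=[-1.8,-0.6,10,0,0,0,25,0,0,0,25,0,0,0,16,0,0,0,8,0,0,0,0,0,0,0,0,0])

```text
time_s: 11.7
eef_pos: [0.5969, 0.2811, 0.1032]
eef_rot: [0.001, -0.128, 0.992, 0.0]
wrist_force: [-0.9, -0.0, 0.4]
opening: 1.001
```

Emit:
arm_command(plan=[0,0,0,0,0,0,0,0,0,0,0,0,0,0,0,0,0,0,0,0,0,0,0,0], grip=0)

```text
time_s: 12.3
eef_pos: [0.5966, 0.283, 0.1043]
eef_rot: [0.001, -0.128, 0.992, 0.002]
wrist_force: [-3.3, 5.5, 6.5]
opening: 0.556
```

```bash
python3 - <<'E'
from h import *
s=ctrl.camera('scene');c=ctrl.camera('top');o=ctrl.get_obs();print(o['wrist_force'],o['torque'],o['opening'],o['eef_pos'],o['q'])
a=cv2.resize(s['color'][120:200,225:305],(480,480),interpolation=cv2.INTER_CUBIC)[:,:,::-1]
b=cv2.resize(c['color'][165:245,165:215],(300,480),interpolation=cv2.INTER_CUBIC)[:,:,::-1]
cv2.imwrite('pics/g.png',np.hstack([a,b]))
E
```

```text
[-2.5275055   5.89051222  5.83867954] [ 1.0117053   0.53354455 -0.10145568] 0.5577648641176283 [0.59666756 0.28303774 0.10429569] [ 0.26213755  0.49102612  1.47416688  0.00321286  1.17370517 -1.56636546]
```

View pics/g.png

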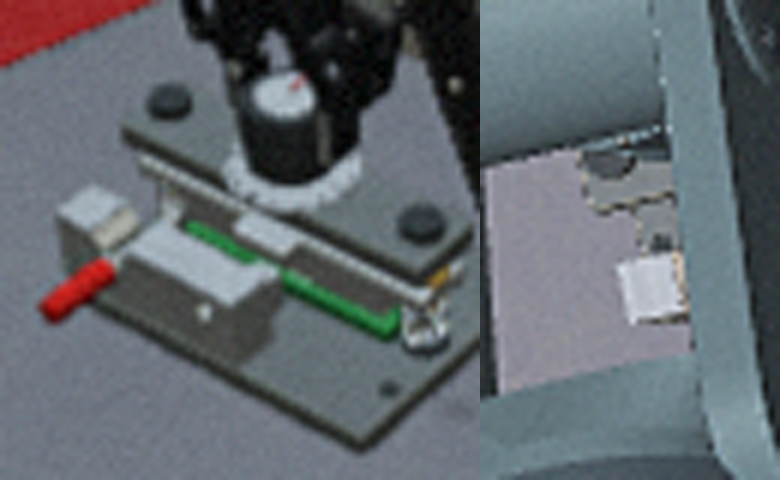

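Emit:
arm_command(plan=[0,1,-1,0,0,1,-0.7,0,0,0,0,0,0,0,0,0])

```text
time_s: 12.8
eef_pos: [0.5965, 0.2831, 0.1043]
eef_rot: [0.001, -0.128, 0.992, 0.0]
wrist_force: [2.5, 3.7, -1.1]
opening: 0.557
```

Emit:
arm_command(plan=[0,0,0.14,0.07,0,0,0.2,0.1,0,0,0.2,0.1,0,0,0.2,0.1,0,0,0,0,0,0,0,0])

```text
time_s: 13.4
eef_pos: [0.5966, 0.2821, 0.1036]
eef_rot: [0.001, 0.056, 0.998, -0.0]
wrist_force: [4.5, -1.0, 1.0]
opening: 0.555
```

```bash
cat > st.py <<'E'
from h import *
o=ctrl.get_obs();r=rot(o['eef_rot']);print('t',o['time_s'],'F tool',(r.T@o['wrist_force']).round(1),'T tool',(r.T@o['torque']).round(2),'op',round(o['opening'],3),o['eef_pos'].round(4),'q6',o['q'][5].round(3),'effort6',o['joint_efforts'][5].round(3),'yaw y',np.arctan2(r[1,1],r[0,1]).round(4))
E
python3 st.py
```

```text
t 13.4 F tool [-4.5 -0.5 -1. ] T tool [-0.07 -0.67  0.11] op 0.555 [0.5966 0.2821 0.1036] q6 -1.196 effort6 0.012 yaw y 1.459
```

Emit:
arm_command(plan=[-1,0,0.2,0.1,0,0,0.27,0.14,0,0,0.27,0.14,0,0,0.27,0.14,0,0,0.27,0.14,0,0,0.27,0.14,0,0,0.27,0.14,0,0,0.19,0.1,0,0,0,0,0,0,0,0])

```text
time_s: 14.4
eef_pos: [0.5951, 0.2798, 0.1016]
eef_rot: [-0.001, 0.545, 0.839, -0.003]
wrist_force: [-8.7, -10.4, 10.4]
opening: 0.555
```

```bash
python3 st.py
```

```text
t 14.4 F tool [ -6.  -12.2 -10.3] T tool [ 1.24 -1.01  0.17] op 0.555 [0.5951 0.2798 0.1016] q6 -0.156 effort6 -0.028 yaw y 0.4191
```

Emit:
arm_command(plan=[-1,-1.5,-1,0,-0.5,-1.5,-1,0,0,0,0,0])

```text
time_s: 14.7
eef_pos: [0.5948, 0.2796, 0.1017]
eef_rot: [0.0, 0.545, 0.839, -0.0]
wrist_force: [6.7, -0.4, -9.7]
opening: 0.555
```

```bash
python3 st.py
```

```text
t 14.7 F tool [-3.1  6.   9.7] T tool [-1.26 -0.49  0.05] op 0.555 [0.5948 0.2796 0.1017] q6 -0.159 effort6 -0.035 yaw y 0.4184
```

Emit:
arm_command(plan=[-0.5,1,1,0,0,0,0.2,0.1,0,0,0.27,0.14,0,0,0.27,0.14,0,0,0.2,0.1,0,0,0,0,0,0,0,0])

```text
time_s: 15.4
eef_pos: [0.5937, 0.2794, 0.1007]
eef_rot: [-0.001, 0.728, 0.685, -0.002]
wrist_force: [-6.8, -3.3, 2.8]
opening: 0.558
```

```bash
python3 st.py
```

```text
t 15.4 F tool [-3.8 -6.6 -2.8] T tool [ 0.3  -0.66  0.1 ] op 0.558 [0.5937 0.2794 0.1007] q6 0.321 effort6 -0.032 yaw y -0.0614
```

Emit:
arm_command(plan=[-0.7,-1,0,0,0,0,0.2,0.1,0,0,0.27,0.14,0,0,0.27,0.14,0,0,0.27,0.14,0,0,0.19,0.1,0,0,0,0,0,0,0,0])

```text
time_s: 16.2
eef_pos: [0.5919, 0.2799, 0.0995]
eef_rot: [-0.001, 0.903, 0.43, -0.003]
wrist_force: [-8.7, 0.9, 3.1]
opening: 0.558
```

```bash
python3 st.py
```

```text
t 16.2 F tool [-4.8 -7.4 -3. ] T tool [ 0.64 -0.74  0.11] op 0.558 [0.5919 0.2799 0.0995] q6 0.941 effort6 -0.031 yaw y -0.6812
```

Emit:
arm_command(plan=[-0.6,-1.3,0.2,0,0,-0.3,0.2,0.1,0,-0.3,0.2,0.1,0,-0.3,0.2,0.1,0,-0.3,0.2,0.1,0,-0.3,0.2,0.1,0,0,0,0,0,0,0,0])

```text
time_s: 17.0
eef_pos: [0.591, 0.2811, 0.0986]
eef_rot: [-0.0, 0.981, 0.194, -0.002]
wrist_force: [-5.9, 0.7, 2.9]
opening: 0.555
```

```bash
python3 st.py
```

```text
t 17.0 F tool [-5.2 -2.9 -2.9] T tool [ 0.15 -0.77  0.1 ] op 0.555 [0.591  0.2811 0.0986] q6 1.442 effort6 -0.023 yaw y -1.1795
```

Emit:
arm_command(plan=[-0.4,-0.4,0.1,0.05,0,-0.3,0.2,0.1,0,-0.1,0.1,0.05,0,0,0,0,0,0,0,0])

```text
time_s: 17.5
eef_pos: [0.5908, 0.2817, 0.0982]
eef_rot: [-0.0, 0.995, 0.096, -0.001]
wrist_force: [-5.6, 0.9, 1.9]
opening: 0.559
```

```bash
python3 st.py
```

```text
t 17.5 F tool [-5.3 -2.  -1.9] T tool [ 0.09 -0.85  0.08] op 0.559 [0.5908 0.2817 0.0982] q6 1.643 effort6 -0.096 yaw y -1.3795
```

Emit:
arm_command(plan=[0,-0.15,0.1,0.05,0,-0.15,0.1,0.05,0,0,0,0,0,0,0,0])

```text
time_s: 17.9
eef_pos: [0.5915, 0.2821, 0.0982]
eef_rot: [-0.0, 0.999, 0.045, -0.0]
wrist_force: [-4.6, 1.8, -0.2]
opening: 0.553
```

```bash
python3 st.py
```

```text
t 17.9 F tool [-4.4 -2.2  0.2] T tool [ 0.25 -0.44 -0.44] op 0.553 [0.5915 0.2821 0.0982] q6 1.744 effort6 0.445 yaw y -1.4799
```

Emit:
arm_command(plan=[0,0,0,0.05,0,0,0,0,0,0,0,0])

```text
time_s: 18.2
eef_pos: [0.5926, 0.2822, 0.0982]
eef_rot: [-0.001, 1.0, 0.02, 0.001]
wrist_force: [3.1, 4.1, -5.1]
opening: 0.556
```

```bash
python3 st.py; python3 - <<'E'
from h import *
s=ctrl.camera('scene')
cv2.imwrite('pics/i.png',cv2.resize(s['color'][115:175,235:315],(800,600),interpolation=cv2.INTER_CUBIC)[:,:,::-1])
E
```

```text
t 18.2 F tool [ 3.3 -3.9  5.1] T tool [ 0.73  0.7  -0.5 ] op 0.556 [0.5926 0.2822 0.0982] q6 1.795 effort6 0.451 yaw y -1.5313
```

View pics/i.png

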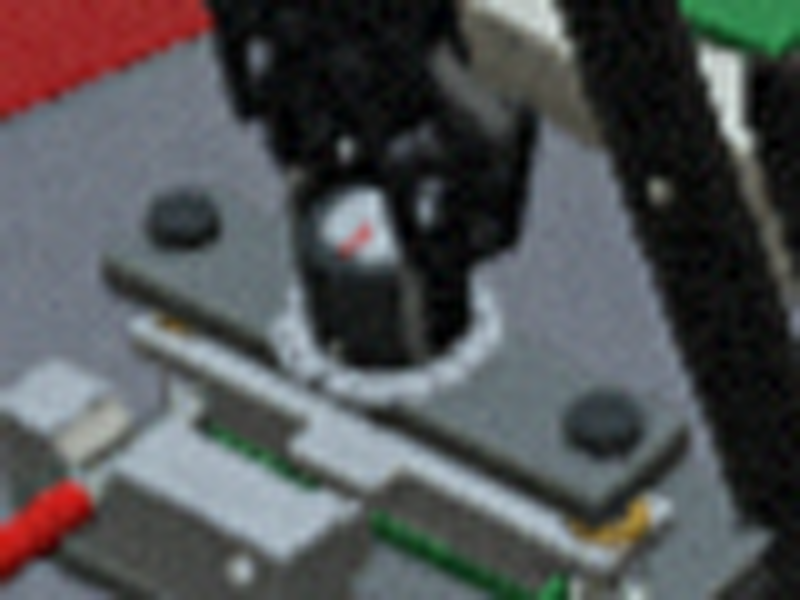

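Emit:
arm_command(plan=[0.5,-0.6,0.3,-0.02,0,0,0,0,0,0,0,0])

```text
time_s: 18.55
eef_pos: [0.5926, 0.2822, 0.0982]
eef_rot: [-0.0, 1.0, 0.029, 0.0]
wrist_force: [1.0, 0.8, -2.2]
opening: 0.561
```

```bash
python3 st.py
```

```text
t 18.55 F tool [ 1.1 -0.7  2.2] T tool [ 0.3   0.33 -0.08] op 0.561 [0.5926 0.2822 0.0982] q6 1.777 effort6 0.066 yaw y -1.513
```

Emit:
arm_command(plan=[0,0,0,-0.02,0,0,0,0,0,0,0,0])

```text
time_s: 18.85
eef_pos: [0.5926, 0.2822, 0.0982]
eef_rot: [0.0, 0.999, 0.039, 0.0]
wrist_force: [1.0, 0.9, -1.9]
opening: 0.557
```

```bash
python3 st.py
```

```text
t 18.85 F tool [ 1.  -0.9  1.9] T tool [ 0.21  0.44 -0.13] op 0.557 [0.5926 0.2822 0.0982] q6 1.757 effort6 0.067 yaw y -1.4929
```

Emit:
arm_command(plan=[0,0,-0.1,-0.04,0,0,0,0,0,0,0,0])

```text
time_s: 19.15
eef_pos: [0.5926, 0.2822, 0.0983]
eef_rot: [0.0, 0.998, 0.058, 0.0]
wrist_force: [2.1, 1.1, -0.7]
opening: 0.557
```

```bash
python3 st.py
```

```text
t 19.15 F tool [ 2.2 -0.9  0.7] T tool [ 0.1   0.52 -0.08] op 0.557 [0.5926 0.2822 0.0983] q6 1.718 effort6 0.048 yaw y -1.4539
```

Emit:
arm_command(plan=[0.2,0.1,-0.2,-0.1,0,0.1,-0.25,-0.13,0,0.15,-0.25,-0.13,0,0.15,-0.25,-0.13,0,0.1,-0.25,-0.13,0,0.1,-0.2,-0.1,0,0,0,0,0,0,0,0])

```text
time_s: 19.95
eef_pos: [0.5929, 0.2816, 0.0997]
eef_rot: [0.0, 0.914, 0.405, 0.0]
wrist_force: [2.6, -0.5, -0.1]
opening: 0.555
```

```bash
python3 st.py
```

```text
t 19.95 F tool [1.4 2.3 0.1] T tool [-0.2   0.32 -0.08] op 0.555 [0.5929 0.2816 0.0997] q6 0.999 effort6 -0.028 yaw y -0.7361
```

Going well; 0.786 rad remains to yaw 0.05. Do 0.7, then check.

Emit:
arm_command(plan=[0.2,0.4,-0.2,-0.1,0,0.1,-0.25,-0.13,0,0.15,-0.25,-0.13,0,0.15,-0.25,-0.13,0,0.1,-0.25,-0.13,0,0.1,-0.15,-0.08,0,0,0,0,0,0,0,0])

```text
time_s: 20.75
eef_pos: [0.5936, 0.2813, 0.101]
eef_rot: [0.0, 0.72, 0.694, -0.0]
wrist_force: [0.4, -0.9, 0.5]
opening: 0.557
```

```bash
python3 st.py; python3 - <<'E'
from h import *
s=ctrl.camera('scene')
cv2.imwrite('pics/j.png',cv2.resize(s['color'][125:155,250:290],(800,600),interpolation=cv2.INTER_CUBIC)[:,:,::-1])
E
```

```text
t 20.75 F tool [-0.9  0.5 -0.5] T tool [-0.08  0.04 -0.02] op 0.557 [0.5936 0.2813 0.101 ] q6 0.299 effort6 -0.011 yaw y -0.0365
```

View pics/j.png

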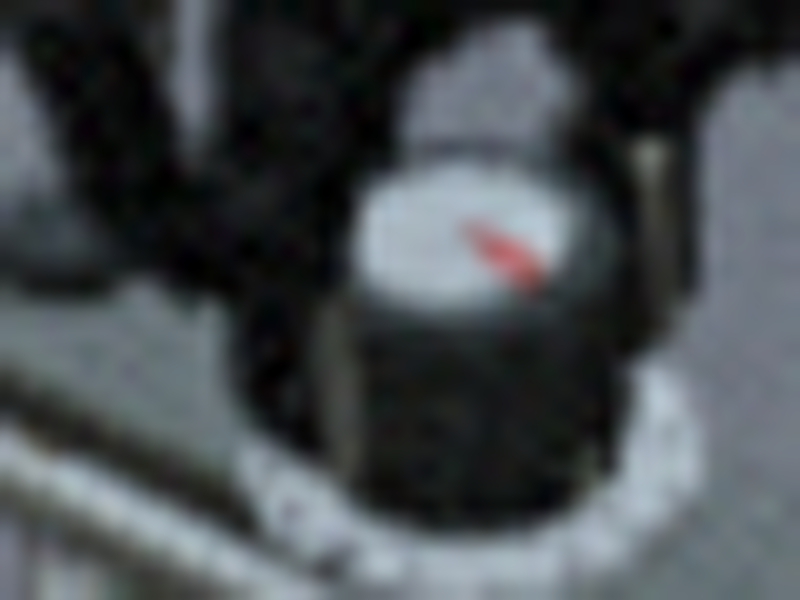

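```bash
python3 - <<'E'
from h import *
s=ctrl.camera('scene'); im=s['color'][125:155,250:290].astype(float)
def ang(a,b,k,ox,oy,z):
    A,B=[ray(s,ox+(p[0]+.5)/k-.5,oy+(p[1]+.5)/k-.5,z) for p in(a,b)]
    d=B-A; return (np.arctan2(d[1],d[0])-.2555-np.pi)%(2*np.pi)
print('now',ang((460,222),(545,285),20,250,125,.1329))
w=im[:,:,0]-im[:,:,1:].max(2); w[w<25]=0; w[15:,:]*= 1
w[:8]=0;w[17:]=0;w[:,:18]=0;w[:,30:]=0
v,u=np.nonzero(w); P=np.array([ray(s,250+a,125+b,.1329)[:2] for a,b in zip(u,v)]);W=w[v,u]
m=(P*W[:,None]).sum(0)/W.sum();C=((P-m)*W[:,None]).T@(P-m);d=np.linalg.eigh(C)[1][:,1]
print('pca',(np.arctan2(d[1],d[0])-.2555)%np.pi,len(u),m, 'centroid from C',(np.arctan2(m[1]-.2824,m[0]-.5937)-.2555-np.pi)%(2*np.pi))
print('bottom',ang((372,230),(340,255),10,235,115,.130))
E
```

```text
now 1.3646736294453543
pca 1.3607077314306018 4 [0.59720456 0.2716174 ] centroid from C 1.6295463133232682
bottom 0.034821409076938536
```

```bash
cat > ln.py <<'E'
from h import *
from scipy.optimize import least_squares
def red(im): im=im.astype(float); return im[...,0]-im[...,1:].mean(2)
def fit(c,patch,ox,oy,z,th0,name):
    h,wd=patch.shape; vv,uu=np.mgrid[:h,:wd]
    def model(p):
        r=np.linspace(p[5],p[5]+.015,60); a=p[0]+.2555+np.pi
        P=np.c_[p[1]+r*np.cos(a),p[2]+r*np.sin(a),np.full(60,z)]; q=proj(c,P)-[ox,oy]
        return p[3]*np.exp(-((uu[...,None]-q[:,0])**2+(vv[...,None]-q[:,1])**2)/(2*.55**2)).mean(2)+p[4]
    pri=lambda p:np.r_[(p[1]-.5937)/.002*10,(p[2]-.281)/.002*10,(p[5]-.002)/.002*10]
    s=least_squares(lambda p:np.r_[(model(p)-patch).ravel(),pri(p)],[th0,.5937,.281,300,0,.002],x_scale=[.1,.002,.002,100,10,.002])
    print(name,s.x.round(4),'cost',round(s.cost,1))
if __name__=='__main__':
    cs=[ctrl.camera('scene') for _ in range(6)]; im=np.mean([x['color'] for x in cs],0); c=cs[0]
    q=proj(c,[.5937,.281,.133])[0].astype(int);print(q)
    def go(im,x0,y0,z,th,n):
        q=proj(c,[.5937,.281,z])[0].round().astype(int); a,b=q[0]-5-x0,q[1]-4-y0
        fit(c,red(im)[b:b+10,a:a+11],q[0]-5,q[1]-4,z,th,n)
    go(im,0,0,.133,1.45,'now')
    i=cv2.resize(cv2.imread('pics/i.png')[:,:,::-1],(80,60),interpolation=cv2.INTER_AREA); go(i,235,115,.130,0,'bottom')
    s=cv2.imread('pics/scene1.png')[:,:,::-1]; go(s,0,0,.1364,3.4,'start')
E
python3 ln.py
```

```text
[272 136]
now [ 1.381100e+00  5.966000e-01  2.811000e-01  2.427364e+02 -1.370330e+01
  2.100000e-03] cost 2175.5
bottom [ 1.193000e-01  5.933000e-01  2.825000e-01  1.854043e+02 -9.534600e+00
  1.800000e-03] cost 2502.9
start [ 3.385700e+00  5.952000e-01  2.808000e-01  1.345926e+02 -1.491620e+01
  3.300000e-03] cost 1259.5
```

```bash
cat > jf.py <<'E'
from ln import *
import sys
cs=[ctrl.camera('scene') for _ in range(8)]; im=np.mean([x['color'] for x in cs],0); c=cs[0]
np.save('now_%s.npy'%sys.argv[1],im)
D=[(im,0,0,.133,1.4),(cv2.resize(cv2.imread('pics/i.png')[:,:,::-1],(80,60),interpolation=cv2.INTER_AREA),235,115,.130,0.05),(cv2.imread('pics/scene1.png')[:,:,::-1],0,0,.1364,3.35)]
def res(p,full=False):
    out=[]
    for k,(I,x0,y0,z,_) in enumerate(D):
        q0=proj(c,[.5937,.281,z])[0].round().astype(int); a,b=q0[0]-5,q0[1]-4
        pt=red(I)[b-y0:b-y0+10,a-x0:a-x0+11]; vv,uu=np.mgrid[:10,:11]
        r=np.linspace(p[2],p[3],60); an=p[4+3*k]+.2555+np.pi
        q=proj(c,np.c_[p[0]+r*np.cos(an),p[1]+r*np.sin(an),np.full(60,z)])-[a,b]
        M=np.exp(-((uu[...,None]-q[:,0])**2+(vv[...,None]-q[:,1])**2)/(2*.55**2)).mean(2)*p[5+3*k]+p[6+3*k]
        w=np.exp(-((uu-q0[0]+a)**2+((vv-q0[1]+b)*1.3)**2)/2/4**2)
        out.append(((M-pt)*w).ravel())
    return np.concatenate(out)
p0=[.5937,.281,.0,.016]+sum([[d[4],200,-10] for d in D],[])
s=least_squares(res,p0,x_scale=[.002,.002,.002,.004]+[.1,100,10]*3,loss='soft_l1',f_scale=15)
J=s.jac; cov=np.linalg.pinv(J.T@J)*2*s.cost/(len(s.fun)-len(p0))
print(s.x[:4].round(4));print('now,bottom,start',s.x[4::3].round(3),np.sqrt(np.diag(cov))[4::3].round(3))
E
python3 jf.py a; python3 st.py
```

```text
[0.5954 0.2829 0.0039 0.018 ]
now,bottom,start [1.499 0.072 3.221] [0.021 0.023 0.025]
t 21.55 F tool [-3.  -1.  -4.4] T tool [ 0.28 -0.24  0.09] op 0.557 [0.5936 0.2814 0.101 ] q6 0.295 effort6 -0.116 yaw y -0.033
```

Emit:
arm_command(plan=[0,0,-0.2,-0.05,0,0,-0.2,-0.05,0,0,0,0,0,0,0,0])

```text
time_s: 21.95
eef_pos: [0.5937, 0.2813, 0.1012]
eef_rot: [0.0, 0.683, 0.73, -0.0]
wrist_force: [-1.2, -2.1, 3.1]
opening: 0.552
```

```bash
sed -i 's/\.133,1\.4/.133,1.55/' jf.py; python3 jf.py b; python3 st.py; python3 - <<'E'
import numpy as np,cv2
a=np.load('now_b.npy').astype('uint8')[:,:,::-1]
cv2.imwrite('pics/k.png',cv2.resize(a[100:260,200:420],(800,582),interpolation=cv2.INTER_CUBIC))
E
```

```text
[0.5952 0.2827 0.0039 0.0175]
now,bottom,start [1.601 0.065 3.224] [0.025 0.026 0.027]
t 22.35 F tool [-3.3 -0.4 -2.2] T tool [ 0.12 -0.28  0.18] op 0.554 [0.5937 0.2813 0.1012] q6 0.196 effort6 -0.107 yaw y 0.0666
```

View pics/k.png

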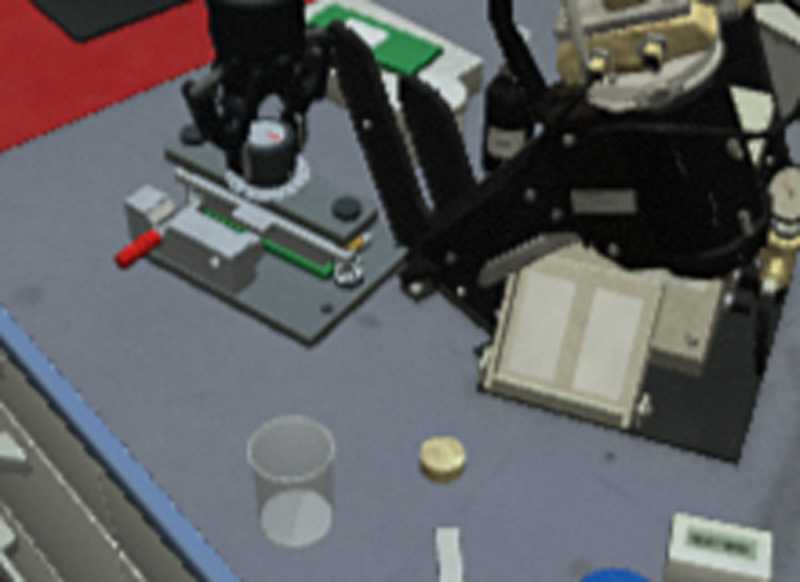

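```bash
python3 -c "
from bench import ctrl
print(ctrl.hand_in())"
```

```text
the job is handed in; nothing more can be done
None
```

The job is done and handed in at about 22 s of the 67 s allowed.

**Pin:** I drew the pin straight out of its bore and slid it into the notch. I lowered it until I felt the collar touch the rail and the shank touch the floor (about 8 N), then let go. The pictures show it lying in the notch, handle to the front.

**Cap:** I screwed the cap down in one grip. The wrist torque jumped to about 0.45 N m and the fingers began to slip, with the red line at the press's -x, so I took that as the hard stop. I then backed it off a quarter turn and am still gripping it.

**Cap angle checks (target 1.57):** these agree only to about ±0.04 rad, and I took their middle.

| Check | Cap angle (rad) |
|---|---|
| Tool rotation from the stop | about 1.57 |
| Red line in the picture, absolute | 1.60 |
| Red line, relative to the bottomed picture | 1.54 |

Two readings disagreed:
- An early, cruder picture fit, made about 0.1 rad before the final setting, read about 0.1 rad lower than the tool. I replaced it with a joint fit over three pictures.
- The bottomed picture itself read about 0.07 instead of 0.

**Forces and bystanders:** every force reading stayed below about 18 N. I saw nothing else moved in the last view, but that view did not show every bystander in full.

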